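# Follow the arch of a sectioned dental model and seat its dies

### The arm

A 7-joint arm with a two-finger parallel gripper is mounted at the origin on the work surface. World frame = base frame: x ahead of the robot, y to its left, z up, the work surface at z = 0. Lengths are in m, angles in rad, forces in N, time in s.
With the tool pointing down it reaches from about 0.425 to 0.875 m from the base axis. Payload 4.7 kg.
Tool frame: the origin (TCP) lies midway between the tips of the shut fingers; the grasp point (between the pads) lies 19 mm behind it; z points along the fingers, y is the line along which they close (so a half turn about z gives the same grasp; the last joint's range is limited). The gripper opens to 87 mm and grips with 3 to 60 N. Pads are 19 mm wide; open, the fingers measure 117 mm over their backs; the gripper's body (75 mm by 190 mm) begins 51 mm behind the grasp point.
Start: joints at [1.346, 0.321, -0.07, 1.45, 0.023, 1.371, -0.057], TCP at [0.154, -0.632, 0.196] pointing down, gripper open.
Joint ranges: [-2.86, 2.86], [-0.3, 2.09], [-1.38, 1.24], [0.06, 2.45], [-1.56, 4.7], [0.09, 2.05], [-2.69, 2.69]. Speed limits (rad/s): [2.57, 2.57, 3.14, 3.14, 3.14, 3.14, 3.14].

### API

Orientations are given as a rotation vector (axis times angle).
In Python, from bench import ctrl, get_image, calibration gives the robot as it stands.
- The arm moves only by the tool apply_moves, never from a script. Its arguments are lists of equal length, an entry for each row: "dp": the shift along the tool's x, y, z in m, a list of three; "twist": the turn, a rotation vector about the tool's x, y, z in rad, a list of three; "fingers": the closure, from 0 (fully open) to 1 (shut). In form: {"dp": [[dx, dy, dz], ...], "twist": [[ax, ay, az], ...], "fingers": [fingers, ...]}. A call has 1 to 10 rows; each row shifts and turns the commanded pose from where the row before left it, along the tool's axes as they then stand; what a row does not reach is not made up. A row lasts 1/10 s, in which the tool goes at most 50 mm and 8.59 degrees, less where a joint would pass 70% of its speed; a pose out of reach is approached as far as the arm can. A call is refused whole if a number of a shift passes 0.05 or a number of a turn 0.15, either way. A call with a gripper value outside its range is refused whole. The fingers move at their own pace and stop on an object; "newtons" is the grip in N (left out, the last holds). Time passes only in rows, so rows that do not move let the fingers close. It gives the time, the measured TCP pose, the force, the opening and the grip force at its end, in the units of the state.
- ctrl.get_state(): the state, without advancing time (a new reading comes with each control period).
- get_image(name): name is "side" or "top" or "wrist"; returns the picture (400x640x3 uint8, red, green, blue); there is no depth.
- calibration(name): a dict with "fx", "fy", "cx", "cy" (pixels), "k1" (the pictures are not rectified: a ray, as slopes to the right and down, at radius r is drawn at 1 + k1 r^2 times it, then the intrinsics apply), "eye" and "attitude" of the camera in the world; the wrist camera has in their place "hand_eye" (4x4, takes a point from camera to tool coordinates, whose origin is the TCP and whose axes are the flange's). Camera axes: x right, y up, looking along -z (the intrinsics and any distortion apply to the point x, -y, -z); pixel columns grow to the right and rows downward; lengths in m; the calibration is good to about 2 mm. A picture is of the moment at which its call begins: read the wrist's pose just before it. calibration takes no time and is no camera call.
- ctrl.close_job(): hands the job in; it is judged then, once.
The state is a dict: "time": time; "joint_positions": joint angles; "qd": joint speeds; "joint_torque": joint torques, N m; "position": TCP position; "tool_rot": TCP orientation; "ft_force": force on the tool from outside, world axes, zero at the start; "torque": the same for the moment, N m; "grip_width": opening from 0.0 (shut) to 1.0 (fully open); "grip_force": force on a finger pad.
Only numpy, scipy, OpenCV 4.12 (cv2) and the standard library are available. Lean on these libraries where they do the work, as an engineer would, in place of code of your own. Each camera call takes 0.05 s, during which the arm holds its last target. There are 200 camera calls.

### The job

The five sections of the sawn dental model on the grey base have come up a little on their pins: with the gripper shut, follow the row of teeth round the arch with your fingertips, from its left-hand end as the robot sees it to its right-hand end, and gently press on the middle of each section in turn until it is fully home on the base. Do it in one pass, keeping the fingertips close over the teeth (within about 30 mm) until the last section is down, then move clear. Nothing is to be grasped, lifted or pulled, the model stays where it is, and the other things on the bench are left alone.

Things in the scene. Friction and masses are not known exactly. Their poses are not given: they have to be found in the camera images.
- model: sectioned dental model, loose, 0.4 kg: grey D-shaped base plate 18 mm thick (half disc of radius 38 mm plus a 36 by 76 mm back) under a horseshoe of ivory stone teeth sawn into five sections on brass pins. Origin: under the half disc's centre; x to the open back (molar ends), -x (incisors) towards the robot within 0.7 rad, y to the left-hand end. Tooth tips 42 mm above the bench when home.
- sec1 (a joint): height of the left-hand back section (two molars) off the base plate, m: 0 = fully home, 0.0025 to 0.006 at the start. It slides only along the model's z and stays where it is left (about 2 N of pin friction, no spring); at 0 it meets the plate and stops dead.
- sec1_top (a point): point on the left-hand back section (two molars): straight block with two broad molars, 22 mm long. Middle of its length, on the arch's centre line (radius 24 mm about the model's origin, ends straight), at the height of the tooth tips; moves with the section
- sec2 (a joint): height of the left side section off the base plate, m: 0 = fully home, 0.0025 to 0.006 at the start. It slides only along the model's z and stays where it is left (about 2 N of pin friction, no spring); at 0 it meets the plate and stops dead.
- sec2_top (a point): point on the left side section: curved block, 25 mm long: premolar, the stub of a tooth ground down for a crown (its top 3 mm lower), canine. Middle of its length, on the arch's centre line (radius 24 mm about the model's origin, ends straight), at the height of the tooth tips; moves with the section
- sec3 (a joint): height of the front section off the base plate, m: 0 = fully home, 0.0025 to 0.006 at the start. It slides only along the model's z and stays where it is left (about 2 N of pin friction, no spring); at 0 it meets the plate and stops dead.
- sec3_top (a point): point on the front section: curved block, 25 mm long, with the four narrow incisors, at the front of the arch. Middle of its length, on the arch's centre line (radius 24 mm about the model's origin, ends straight), at the height of the tooth tips; moves with the section
- sec4 (a joint): height of the right side section off the base plate, m: 0 = fully home, 0.0025 to 0.006 at the start. It slides only along the model's z and stays where it is left (about 2 N of pin friction, no spring); at 0 it meets the plate and stops dead.
- sec4_top (a point): point on the right side section: curved block, 25 mm long: canine and two premolars. Middle of its length, on the arch's centre line (radius 24 mm about the model's origin, ends straight), at the height of the tooth tips; moves with the section
- sec5 (a joint): height of the right-hand back section (two molars) off the base plate, m: 0 = fully home, 0.0025 to 0.006 at the start. It slides only along the model's z and stays where it is left (about 2 N of pin friction, no spring); at 0 it meets the plate and stops dead.
- sec5_top (a point): point on the right-hand back section (two molars): straight block with two broad molars, 22 mm long. Middle of its length, on the arch's centre line (radius 24 mm about the model's origin, ends straight), at the height of the tooth tips; moves with the section
- opposing: bystander: the opposing cast, one solid piece of white plaster with a full row of teeth, no saw cuts and no pins, D-shaped like the model, 72 mm wide, 70 mm long, 38 mm high; origin under the centre of its rounded part; x to its open back
- jar: bystander: small amber glass jar with a white cap, 42 mm in diameter, 52 mm high, origin at the centre of its underside
- spatula: bystander: wax spatula lying flat, wooden handle 10 mm thick with a steel blade, about 168 mm long; origin on the bench under the middle of the handle, x towards the blade
- bin: bystander: blue plastic parts bin with a low front, 150 by 100 mm, 75 mm high at the back; origin at the centre of its underside, x to its high back

How it is judged:
On the way, in this order (a step that is already met when the one before it is completed fails the run):
1. the closed fingertips rest on the left-hand back section (two molars) and it is fully home (value of joint sec1 below 0.0008 m and horizontal distance between the grasp point and sec1_top below 0.0115 m and contact force between the fingers and model above 0.3 N).
2. the closed fingertips rest on the left side section and it is fully home (value of joint sec2 below 0.0008 m and horizontal distance between the grasp point and sec2_top below 0.0115 m and contact force between the fingers and model above 0.3 N).
3. the closed fingertips rest on the front section and it is fully home (value of joint sec3 below 0.0008 m and horizontal distance between the grasp point and sec3_top below 0.0115 m and contact force between the fingers and model above 0.3 N).
4. the closed fingertips rest on the right side section and it is fully home (value of joint sec4 below 0.0008 m and horizontal distance between the grasp point and sec4_top below 0.0115 m and contact force between the fingers and model above 0.3 N).
5. the closed fingertips rest on the right-hand back section (two molars) and it is fully home (value of joint sec5 below 0.0008 m and horizontal distance between the grasp point and sec5_top below 0.0115 m and contact force between the fingers and model above 0.3 N).
At the end, for the whole second after the job is handed in: all five sections are within 0.8 mm of fully home, the model stands flat and at rest on the bench within 20 mm of where it began, and the opposing cast, jar, spatula and bin are within 15 mm of theirs (value of joint each of sec1, sec2, sec3, sec4, sec5 below 0.0008 m and distance of model from where it was at the start of the episode below 0.02 m and height (world z) of model below 0.005 m and angle between model's own z axis and vertical below 0.05 rad and linear speed of model below 0.01 m/s and distance of each of opposing, jar, spatula, bin from where it was at the start of the episode below 0.015 m); the robot touches nothing.
It fails at once if after the first section is home and before the last is, the fingertips leave the arch: more than about 30 mm above the teeth or beyond the base plate (value of joint sec1 below 0.0008 m and value of joint sec5 above 0.0008 m and (z of the grasp point in the frame of model above 0.095 m or horizontal distance between the grasp point and model above 0.07 m)).
It fails at once if the fingers press harder than 40 N on the model (contact force between the fingers and model above 40 N).
It fails at once if the model is lifted off the bench or tipped, or a section is pulled up out of the base (height (world z) of model above 0.01 m or angle between model's own z axis and vertical above 0.15 rad or value of joint any of sec1, sec2, sec3, sec4, sec5 above 0.01 m).
It fails at once if the model is pushed more than 20 mm from its place (distance of model from where it was at the start of the episode above 0.02 m).
It fails at once if a bystander is moved by more than 15 mm (distance of any of opposing, jar, spatula, bin from where it was at the start of the episode above 0.015 m).
It also fails if it takes over 48 s, if anything falls off the work surface, if the arm or the gripper's body presses on something with over 40 N, if the wrist force passes 120 N, or if a joint passes its speed limit or range.

## Working session

There is one attempt and no reset: what is moved stays moved. The work goes in short steps, Python scripts to look and compute and a tool call to move; the robot and the scene stay as the last step left them, time stands still between calls to the robot, and variables do not carry over. Pictures are saved under pics/ and viewed, at most 10 in all, crops included, and the job is handed in when it is done.

Besides the shell and the picture viewer there is one more tool, called after "Request:" as name(argument=value, ...) on one line, values as JSON. apply_moves: Moves the arm, as the interface text tells. Its arguments: {"type":"object","properties":{"dp":{"type":"array"},"twist":{"type":"array"},"fingers":{"type":"array"},"newtons":{"type":"number"}},"required":["dp","twist","fingers"]}

```bash
mkdir -p pics; python3 - <<'E'
from bench import ctrl,get_image,calibration
import cv2
s=ctrl.get_state()
print(s['time'],s['position'],s['tool_rot'],s['grip_width'],s['ft_force'])
for n in('top','side'):
    cv2.imwrite(f'pics/{n}0.png',get_image(n)[:,:,::-1]);print(calibration(n))
print(calibration('wrist'))
E
```

```text
0.0 [ 0.15360288 -0.63097991  0.19514486] [-3.11733829e+00 -3.74140064e-01  4.66847084e-04] 1.0008833071290748 [ 0.37477677 -0.27394999  0.47823758]
{'fx': 381.9888513827547, 'fy': 381.9888513827547, 'cx': 317.6355646926889, 'cy': 197.2553706289472, 'k1': -0.03407283756537527, 'eye': array([0.50603095, 0.08725562, 0.78483573]), 'attitude': array([ 0.0336924 , -0.0971027 , -1.56632322])}
{'fx': 437.99794827125095, 'fy': 437.99794827125095, 'cx': 314.0974636509417, 'cy': 194.30210038578704, 'k1': -0.057066519199754015, 'eye': array([0.44909386, 0.61708239, 0.59967731]), 'attitude': array([ 0.09063662, -1.17793101, -2.77718781])}
{'fx': 282.0057221142586, 'fy': 282.0057221142586, 'cx': 320.4052454827366, 'cy': 198.96726336072965, 'k1': -0.004321715512035324, 'hand_eye': array([[ 2.29006223e-04,  9.66423512e-01,  2.56954360e-01,
         7.01987659e-02],
       [ 9.99999835e-01, -8.59962637e-05, -5.67794896e-04,
        -3.72731187e-04],
       [-5.26633222e-04,  2.56954448e-01, -9.66423372e-01,
        -1.90431368e-01],
       [ 0.00000000e+00,  0.00000000e+00,  0.00000000e+00,
         1.00000000e+00]])}
```

View pics/top0.png

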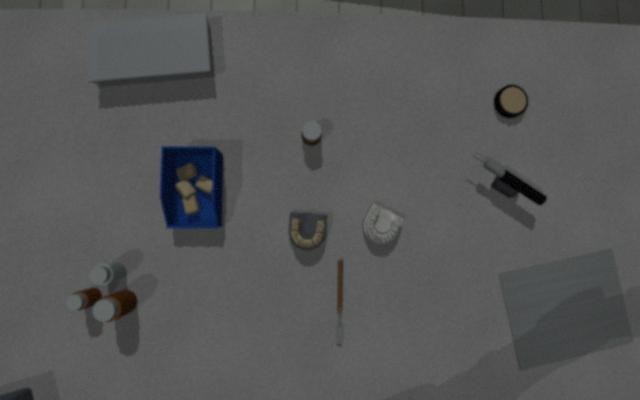

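View pics/side0.png

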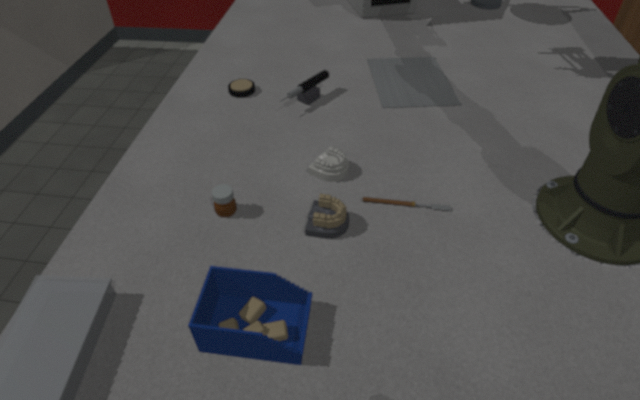

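The top view shows the model at about (308,229), with its incisors toward the robot. The opposing cast is at (382,223), the spatula at (340,300), the jar at (312,133) and the bin at (192,187). I'll enlarge the model.

```bash
cat > h.py <<'E'
import numpy as np,cv2
from scipy.spatial.transform import Rotation as R
from bench import ctrl,get_image,calibration
def cam(n,s=None):
    c=calibration(n)
    if n=='wrist':
        T=np.eye(4);T[:3,:3]=R.from_rotvec(s['tool_rot']).as_matrix();T[:3,3]=s['position'];T=T@c['hand_eye'];return c,T[:3,:3],T[:3,3]
    return c,R.from_rotvec(c['attitude']).as_matrix(),c['eye']
def pix2w(n,uv,z,s=None):
    c,A,e=cam(n,s);K=np.array([[c['fx'],0,c['cx']],[0,c['fy'],c['cy']],[0,0,1]])
    p=cv2.undistortPoints(np.array(uv,float).reshape(-1,1,2),K,np.array([c['k1'],0,0,0.]))[:,0]
    d=np.c_[p[:,0],-p[:,1],-np.ones(len(p))]@A.T
    return e+d*((z-e[2])/d[:,2])[:,None]
def w2pix(n,P,s=None):
    c,A,e=cam(n,s);q=(np.array(P,float)-e)@A;p=np.c_[q[:,0],-q[:,1]]/-q[:,2:3]
    p=p*(1+c['k1']*(p**2).sum(1))[:,None];return p*c['fx']+[c['cx'],c['cy']]
E
python3 - <<'E'
from h import *
im=cv2.imread('pics/top0.png')[195:265,270:350]
cv2.imwrite('pics/c.png',cv2.convertScaleAbs(cv2.resize(im,None,fx=8,fy=8,interpolation=cv2.INTER_CUBIC),alpha=1.8))
print(pix2w('top',[(308,230)],0.03),pix2w('top',[(382,223)],.03), pix2w('top',[(312,133)],.05),pix2w('top',[(340,300)],.01))
E
```

```text
[[0.50435349 0.07567042 0.03      ]] [[ 0.51838892 -0.07143657  0.03      ]] [[0.69381281 0.06884531 0.05      ]] [[0.36461363 0.01083989 0.01      ]]
```

View pics/c.png

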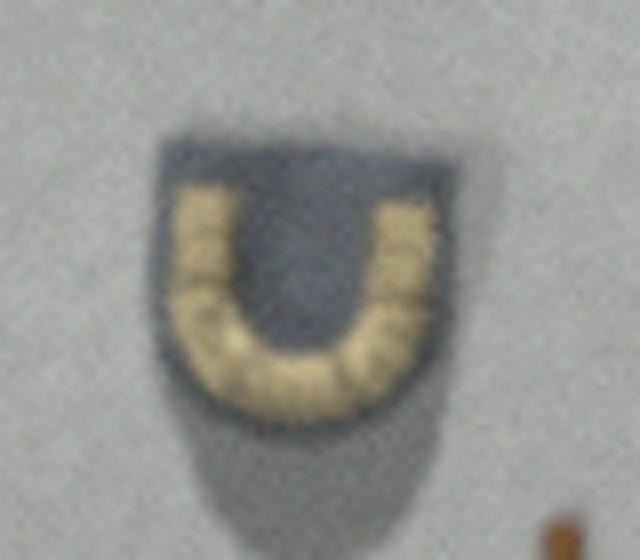

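The enlarged crop shows the front of the arch at crop (297,395). The molar sections centre near (205,232) and (403,252), and the back edge is tilted slightly. Next I'll close the gripper and move to a viewing pose.

Request:
apply_moves(dp=[[0.0366,-0.0251,0],[0.0366,-0.0251,0],[0.0366,-0.0251,0],[0.0366,-0.0251,0],[0.0366,-0.0251,0],[0.0366,-0.0251,0],[0.0366,-0.0251,0],[0.0366,-0.0251,0],[0.0366,-0.0251,0],[0.0366,-0.0251,0]], twist=[[0,0,0],[0,0,0],[0,0,0],[0,0,0],[0,0,0],[0,0,0],[0,0,0],[0,0,0],[0,0,0],[0,0,0]], fingers=[1,1,1,1,1,1,1,1,1,1])

```text
time: 1.1
position: [0.4506, -0.2995, 0.196]
tool_rot: [3.119, 0.374, -0.001]
ft_force: [0.4, -0.8, -0.3]
grip_width: 0.174
grip_force: 0.0
```

Request:
apply_moves(dp=[[0.0079,-0.0367,0],[0.0079,-0.0367,0],[0.0079,-0.0367,0],[0.0079,-0.0367,0],[0.0079,-0.0367,0],[0.0079,-0.0367,0],[0.0079,-0.0367,0],[0.0079,-0.0367,0],[0.0079,-0.0367,0],[0.0079,-0.0367,0]], twist=[[0,0,0],[0,0,0],[0,0,0],[0,0,0],[0,0,0],[0,0,0],[0,0,0],[0,0,0],[0,0,0],[0,0,0]], fingers=[1,1,1,1,1,1,1,1,1,1])

```text
time: 2.1
position: [0.4393, 0.0755, 0.196]
tool_rot: [3.119, 0.374, -0.0]
ft_force: [0.6, -0.2, 0.6]
grip_width: 0.003
grip_force: 0.0
```

Request:
apply_moves(dp=[[0,0,0.02],[0,0,0.02],[0,0,0]], twist=[[0,0,0],[0,0,0],[0,0,0]], fingers=[1,1,1])

```text
time: 2.4
position: [0.4375, 0.0741, 0.1538]
tool_rot: [-3.119, -0.376, 0.008]
ft_force: [-0.3, -1.1, -0.2]
grip_width: 0.007
grip_force: 0.0
```

```bash
python3 - <<'E'
from h import *
s=ctrl.get_state();im=get_image('wrist')
print({k:s[k] for k in('time','position','tool_rot','grip_width','ft_force','joint_positions')})
im=im[:,:,::-1]
cv2.imwrite('pics/w.png',im)
p=w2pix('wrist',[[.504,.0757,.03]],s)[0];print(p)
x,y=(p-[100,75]).astype(int).clip(0);x=min(x,440);y=min(y,250)
print(x,y)
cv2.imwrite('pics/wc.png',cv2.convertScaleAbs(cv2.resize(im[y:y+150,x:x+200],None,fx=4,fy=4,interpolation=cv2.INTER_CUBIC),alpha=1.5))
E
```

```text
{'time': 2.4, 'position': array([0.43752821, 0.07408356, 0.1537803 ]), 'tool_rot': array([-3.11864841, -0.37559419,  0.00822149]), 'grip_width': 0.0066686635774634035, 'ft_force': array([-0.27478162, -1.05606417, -0.24783535]), 'joint_positions': array([ 0.59376163, -0.08421807, -0.7729022 ,  1.9642966 , -0.06280222,
        1.24346982, -1.48792346])}
[333.86814355 128.41925157]
233 53
```

View pics/wc.png

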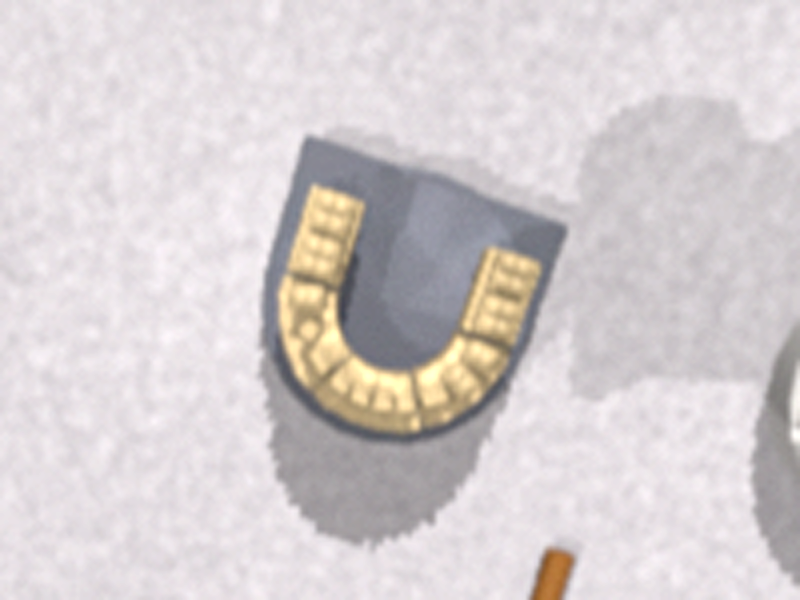

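The wrist view shows the arch clearly. The plate's back corners are at crop (310,137) and (567,230). The saw cuts are at about (315,281), (328,377), (415,388) and (490,338), and the molar ends at (338,192) and (517,255). I'll fit the model pose to these.

```bash
cat > fit.py <<'E'
from h import *
from scipy.optimize import least_squares
s=ctrl.get_state()
T=.044
M=np.array([[36,38,18],[36,-38,18],[0,24,44],[-20.8,12,44],[-20.8,-12,44],[0,-24,44],[22,24,44],[22,-24,44]])/1e3
U=(np.array([[310,137],[567,230],[315,281],[328,377],[415,388],[490,338],[338,192],[517,255]])+.5)/4-.5+[233,53]
f=lambda q:(w2pix('wrist',M@R.from_euler('z',q[2]).as_matrix().T+[q[0],q[1],0],s)-U)
r=least_squares(lambda q:f(q).ravel(),[.5,.07,0]);q=r.x
print(q.round(4));print(f(q).round(1).tolist())
a=np.radians([120,180,240]);L=np.r_[[[11,24]],24*np.c_[np.cos(a),np.sin(a)],[[11,-24]]]/1e3
W=L@R.from_euler('z',q[2]).as_matrix()[:2,:2].T+q[:2];print(W.round(4).tolist())
A=R.from_rotvec(s['tool_rot']).as_matrix()
print(A.round(4).tolist())
P=s['position']
for w in W:
    print(((np.r_[w,P[2]]-P)@A).round(4).tolist());P=np.r_[w,P[2]]
# cross-check with the top view
c=pix2w('top',(np.array([[205,232],[403,252],[297,385]])+.5)/8-.5+[270,195],.044);print(c.round(4).tolist())
E
python3 fit.py
```

```text
[ 0.5037  0.077  -0.0836]
[[-0.6, -1.2], [0.4, -1.2], [-0.7, -0.5], [0.8, -1.4], [0.6, 3.2], [-0.8, 0.3], [0.3, 0.4], [-0.1, 0.3]]
[[0.5166, 0.1], [0.4934, 0.0987], [0.4798, 0.079], [0.49, 0.0573], [0.5126, 0.0522]]
[[0.9716, 0.2368, -0.003], [0.2368, -0.9716, 0.0], [-0.0029, -0.0007, -1.0]]
[0.0819, -0.0068, -0.0002]
[-0.0228, -0.0042, 0.0001]
[-0.018, 0.0159, 0.0]
[0.0048, 0.0235, -0.0]
[0.0208, 0.0103, -0.0001]
[[0.5167, 0.1007, 0.044], [0.512, 0.0528, 0.044], [0.48, 0.0783, 0.044]]
```

Request:
apply_moves(dp=[[0,0,0],[0,0,0],[0,0,0],[0.0383,-0.0162,0],[0.0383,-0.0162,0],[0,0,0.03],[0,0,0.03],[0,0,0.03],[0,0,0]], twist=[[0,0,0.107],[0,0,0.107],[0,0,0.107],[0,0,0],[0,0,0],[0,0,0],[0,0,0],[0,0,0],[0,0,0]], fingers=[1,1,1,1,1,1,1,1,1])

```text
time: 3.35
position: [0.5163, 0.0989, 0.0633]
tool_rot: [3.138, -0.131, -0.011]
ft_force: [-1.0, -0.4, 0.8]
grip_width: 0.009
grip_force: 0.0
```

```bash
cat > tgt.py <<'E'
import sys
from h import *
W=np.array([[0.5166,0.1000],[0.4934,0.0987],[0.4798,0.079],[0.49,0.0573],[0.5126,0.0522]])
s=ctrl.get_state();A=R.from_rotvec(s['tool_rot']).as_matrix()
print(s['time'],s['position'].round(4),s['ft_force'].round(2),s['grip_width'].round(3),A[:,2].round(3), A[:,0].round(3))
for i in map(int,sys.argv[1:]):print(i,((np.r_[W[i-1],s['position'][2]]-s['position'])@A).round(4))
E
python3 tgt.py 1
```

```text
Traceback (most recent call last):
  File "tgt.py", line 5, in <module>
    print(s['time'],s['position'].round(4),s['ft_force'].round(2),s['grip_width'].round(3),A[:,2].round(3), A[:,0].round(3))
                                                                  ^^^^^^^^^^^^^^^^^^^^^
AttributeError: 'float' object has no attribute 'round'
```

Request:
apply_moves(dp=[[0,-0.001,0.006],[0,0,0.005],[0,0,0.002],[0,0,0.001]], twist=[[0,0,0],[0,0,0],[0,0,0],[0,0,0]], fingers=[1,1,1,1])

```text
time: 3.75
position: [0.5196, 0.1011, 0.053]
tool_rot: [3.139, -0.129, 0.002]
ft_force: [-0.7, -0.6, 0.3]
grip_width: 0.004
grip_force: 0.0
```

Request:
apply_moves(dp=[[0,0,0.001],[0,0,0.001],[0,0,0]], twist=[[0,0,0],[0,0,0],[0,0,0]], fingers=[1,1,1])

```text
time: 4.05
position: [0.519, 0.1011, 0.0503]
tool_rot: [3.139, -0.129, 0.0]
ft_force: [-0.8, -0.1, 0.4]
grip_width: 0.007
grip_force: 0.0
```

Request:
apply_moves(dp=[[-0.001,0,0.001],[0,0,0.001],[0,0,0.001],[0,0,0]], twist=[[0,0,0],[0,0,0],[0,0,0],[0,0,0]], fingers=[1,1,1,1])

```text
time: 4.45
position: [0.5178, 0.1012, 0.047]
tool_rot: [3.139, -0.129, -0.001]
ft_force: [-0.2, -0.1, -0.4]
grip_width: 0.007
grip_force: 0.0
```

Request:
apply_moves(dp=[[0,0,0.001],[0,0,0.001],[0,0,0]], twist=[[0,0,0],[0,0,0],[0,0,0]], fingers=[1,1,1])

```text
time: 4.75
position: [0.5178, 0.1012, 0.045]
tool_rot: [3.139, -0.129, -0.001]
ft_force: [0.2, -0.5, -0.5]
grip_width: 0.004
grip_force: 0.0
```

Request:
apply_moves(dp=[[0,0,0.001],[0,0,0]], twist=[[0,0,0],[0,0,0]], fingers=[1,1])

```text
time: 4.95
position: [0.5179, 0.1012, 0.0441]
tool_rot: [3.139, -0.129, -0.0]
ft_force: [-0.1, -1.1, 0.1]
grip_width: 0.005
grip_force: 0.0
```

Request:
apply_moves(dp=[[0,0,0.001],[0,0,0]], twist=[[0,0,0],[0,0,0]], fingers=[1,1])

```text
time: 5.15
position: [0.5179, 0.1012, 0.0431]
tool_rot: [3.139, -0.129, -0.0]
ft_force: [0.1, -0.1, 0.5]
grip_width: 0.005
grip_force: 0.0
```

Request:
apply_moves(dp=[[0,0,0.001],[0,0,0]], twist=[[0,0,0],[0,0,0]], fingers=[1,1])

```text
time: 5.35
position: [0.5179, 0.1012, 0.0421]
tool_rot: [3.139, -0.129, -0.0]
ft_force: [0.3, -0.4, -0.8]
grip_width: 0.004
grip_force: 0.0
```

```bash
sed -i "s/s\['grip_width'\].round(3)/s['grip_width']/" tgt.py; python3 tgt.py 1; python3 - <<'E'
from h import *
s=ctrl.get_state();im=get_image('wrist')[:,:,::-1]
p=w2pix('wrist',[[.504,.077,.04]],s)[0];print(p,im.shape)
x,y=np.clip((p-[80,60]).astype(int),0,[480,280]);print(x,y)
a=cv2.resize(im[y:y+120,x:x+160],(480,360),interpolation=cv2.INTER_CUBIC)
im=get_image('side')[:,:,::-1];p=w2pix('side',[[.504,.077,.04]])[0];x,y=np.clip((p-[40,40]).astype(int),0,None)
b=cv2.resize(im[y:y+72,x-10:x+86],(480,360),interpolation=cv2.INTER_CUBIC)
cv2.imwrite('pics/z1.png',cv2.convertScaleAbs(np.vstack([a,b])[:, :],alpha=1.6)[:720])
cv2.imwrite('pics/z1.png',cv2.resize(cv2.imread('pics/z1.png'),(400,600)))
E
```

```text
5.35 [0.5179 0.1012 0.0421] [ 0.33 -0.42 -0.85] 0.004086053556530226 [-0. -0. -1.] [ 0.997 -0.082 -0.   ]
1 [-0.0012  0.0013  0.    ]
[355.17622645 239.46035587] (400, 640, 3)
275 179
```

View pics/z1.png

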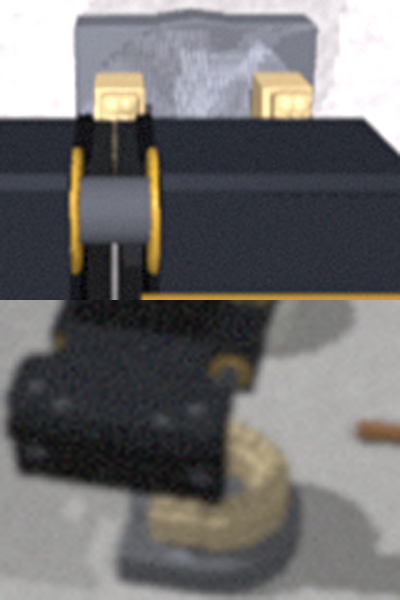

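The wrist view shows the fingertips over the left molar section, close to or at contact. I'll keep going gently.

Request:
apply_moves(dp=[[-0.001,0,0.001],[0,0,0]], twist=[[0,0,0],[0,0,0]], fingers=[1,1])

```text
time: 5.65
position: [0.5168, 0.1013, 0.0411]
tool_rot: [3.139, -0.129, -0.001]
ft_force: [-0.2, 0.4, -0.7]
grip_width: 0.009
grip_force: 0.0
```

Request:
apply_moves(dp=[[0,0,0.001],[0,0,0]], twist=[[0,0,0],[0,0,0]], fingers=[1,1])

```text
time: 5.85
position: [0.5169, 0.1013, 0.0401]
tool_rot: [3.139, -0.129, -0.0]
ft_force: [0.0, 0.0, 0.1]
grip_width: 0.011
grip_force: 0.0
```

Request:
apply_moves(dp=[[0,0,0.001],[0,0,0]], twist=[[0,0,0],[0,0,0]], fingers=[1,1])

```text
time: 6.05
position: [0.5169, 0.1013, 0.0391]
tool_rot: [3.139, -0.129, -0.0]
ft_force: [-0.4, 1.5, -0.1]
grip_width: 0.004
grip_force: 0.0
```

```bash
python3 - <<'E'
from h import *
s=ctrl.get_state();print(s['position'],s['ft_force'],s['torque'],s['joint_torque'])
im=get_image('wrist')[:,:,::-1]
tip=w2pix('wrist',[s['position'],[.5166,.1,.042],[.5166-.0,.1,.048]],s);print(tip)
a=cv2.resize(im[150:260,260:420],(800,550),interpolation=cv2.INTER_CUBIC)
cv2.imwrite('pics/z2.png',cv2.convertScaleAbs(a,alpha=2.2,beta=20))
E
```

```text
[0.5168981  0.10128514 0.03906489] [-0.38970617  1.53729192 -0.11230152] [0.0637866  0.03890144 0.01264289] [-1.85694132e-02 -3.38569951e+01 -6.33830175e+00 -2.67931885e+01
  2.34828604e-02 -1.04260684e-01 -6.52327944e-03]
[[320.8189925  225.23673036]
 [322.67490212 226.93364904]
 [322.74903608 230.01925384]]
```

View pics/z2.png

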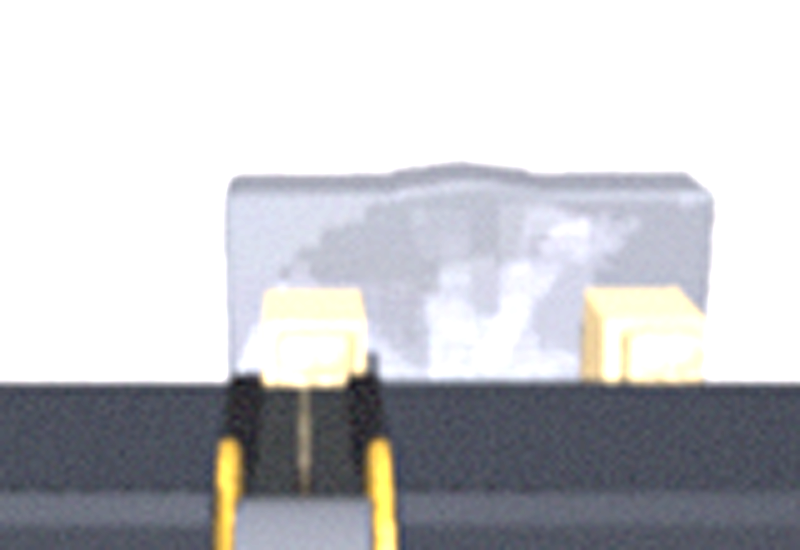

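The fingers sit right over the left molar block, with no hard stop yet. I'll continue in small steps and read the force while moving.

Request:
apply_moves(dp=[[0,0,0.001]], twist=[[0,0,0]], fingers=[1])

```text
time: 6.2
position: [0.5171, 0.1013, 0.0383]
tool_rot: [3.139, -0.129, 0.0]
ft_force: [0.1, -0.1, 0.6]
grip_width: 0.005
grip_force: 0.0
```

Request:
apply_moves(dp=[[0,0,0.001]], twist=[[0,0,0]], fingers=[1])

```text
time: 6.3
position: [0.517, 0.1013, 0.0372]
tool_rot: [3.139, -0.129, 0.0]
ft_force: [-0.1, 0.8, -1.0]
grip_width: 0.004
grip_force: 0.0
```

```bash
python3 - <<'E'
from h import *
s=ctrl.get_state();A=R.from_rotvec(s['tool_rot']).as_matrix()
for t in [(0,0,0),(.0095,0,0),(.0095,.015,0),(-.0095,0,0),(.0095,0,-.019),(.0095,0,-.04),(.0375,0,-.07),(.0375,.095,-.07)]:
    p=w2pix('wrist',[s['position']+A@np.array(t)],s)[0];print(t,((p-[260,150])*5).round())
for z in(.018,.042,.048):
    for m in [(.036,.038),(.022,.024),(.011,.024),(.022,-.024)]:
        w=R.from_euler('z',-.0836).as_matrix()[:2,:2]@m+[.5037,.077];p=w2pix('wrist',[np.r_[w,z]],s)[0];print(z,m,((p-[260,150])*5).round())
im=get_image('wrist')[:,:,::-1]
cv2.imwrite('pics/z3.png',cv2.convertScaleAbs(cv2.resize(im[165:315,220:420],(800,600),interpolation=cv2.INTER_CUBIC),alpha=1.3,beta=40))
E
```

```text
(0, 0, 0) [304. 376.]
(0.0095, 0, 0) [304. 313.]
(0.0095, 0.015, 0) [410. 313.]
(-0.0095, 0, 0) [304. 438.]
(0.0095, 0, -0.019) [304. 358.]
(0.0095, 0, -0.04) [305. 419.]
(0.0375, 0, -0.07) [306. 251.]
(0.0375, 0.095, -0.07) [1376.  251.]
0.018 (0.036, 0.038) [221. 179.]
0.018 (0.022, 0.024) [312. 268.]
0.018 (0.011, 0.024) [312. 335.]
0.018 (0.022, -0.024) [623. 268.]
0.042 (0.036, 0.038) [211. 216.]
0.042 (0.022, 0.024) [314. 315.]
0.042 (0.011, 0.024) [313. 390.]
0.042 (0.022, -0.024) [661. 315.]
0.048 (0.036, 0.038) [208. 227.]
0.048 (0.022, 0.024) [314. 329.]
0.048 (0.011, 0.024) [314. 405.]
0.048 (0.022, -0.024) [672. 329.]
```

View pics/z3.png

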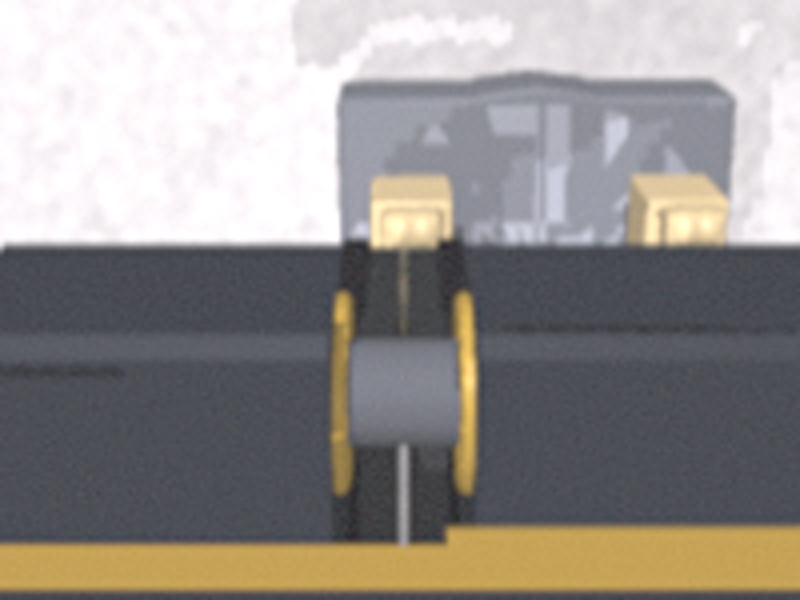

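```bash
python3 - <<'E'
from h import *
s=ctrl.get_state();A=R.from_rotvec(s['tool_rot']).as_matrix()
p0=w2pix('side',[[.504,.077,.04]])[0];x,y=np.clip((p0-[40,40]).astype(int),0,None)
print('corner seen',x-10+225/400*96,y+(498-300)/300*72)
for h in(.07,.08,.09,.1,.11):
    print(h,w2pix('side',[np.array([.5179,.1012,.0421])+A@np.array([a,-.095,-h]) for a in(-.0375,.0375)]).round(1).tolist(),
     (w2pix('wrist',[s['position']+A@np.array([.0375,0,-h])],s)[0]-[260,150])*5)
im=get_image('side')[:,:,::-1]
cv2.imwrite('pics/z4.png',cv2.convertScaleAbs(cv2.resize(im[130:250,270:430],(800,600),interpolation=cv2.INTER_CUBIC),alpha=1.8,beta=20))
E
```

```text
corner seen 331.0 215.52
0.07 [[328.9, 234.7], [279.5, 226.6]] [305.96715072 251.0798089 ]
0.08 [[329.0, 230.2], [279.1, 222.1]] [306.3745789  283.06198575]
0.09 [[329.2, 225.6], [278.7, 217.5]] [306.856675   320.90716369]
0.1 [[329.3, 220.8], [278.3, 212.7]] [307.43602369 366.38929687]
0.11 [[329.4, 216.0], [277.8, 207.9]] [308.14533244 422.07773995]
```

View pics/z4.png

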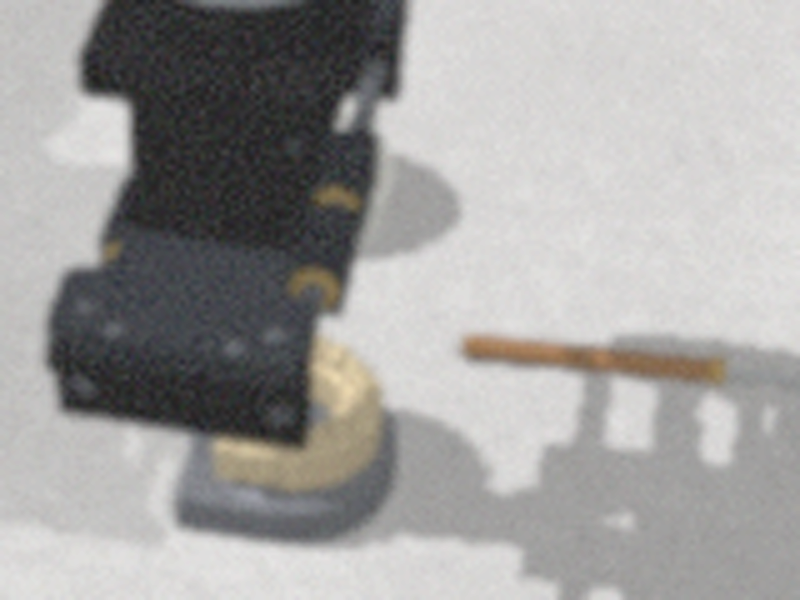

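Both views put the gripper's visible body about 106 mm behind the reported TCP. The fingers end well above the teeth in the picture, so there's still a gap. I'll keep lowering carefully and watch the force.

Request:
apply_moves(dp=[[0,0,0.001]], twist=[[0,0,0]], fingers=[1])

```text
time: 6.5
position: [0.5171, 0.1013, 0.0362]
tool_rot: [3.139, -0.129, 0.0]
ft_force: [0.0, 0.3, 0.3]
grip_width: 0.004
grip_force: 0.0
```

Request:
apply_moves(dp=[[0,0,0.001]], twist=[[0,0,0]], fingers=[1])

```text
time: 6.6
position: [0.517, 0.1013, 0.0352]
tool_rot: [3.139, -0.129, 0.0]
ft_force: [0.4, -0.4, -0.4]
grip_width: 0.005
grip_force: 0.0
```

Request:
apply_moves(dp=[[0,0,0.001]], twist=[[0,0,0]], fingers=[1])

```text
time: 6.7
position: [0.517, 0.1012, 0.0341]
tool_rot: [3.139, -0.129, -0.0]
ft_force: [0.4, 0.0, 0.0]
grip_width: 0.007
grip_force: 0.0
```

Request:
apply_moves(dp=[[0,0,0.001]], twist=[[0,0,0]], fingers=[1])

```text
time: 6.8
position: [0.517, 0.1013, 0.0331]
tool_rot: [3.139, -0.129, -0.0]
ft_force: [0.1, 0.3, 0.4]
grip_width: 0.006
grip_force: 0.0
```

Request:
apply_moves(dp=[[0,0,0.001]], twist=[[0,0,0]], fingers=[1])

```text
time: 6.9
position: [0.517, 0.1013, 0.0321]
tool_rot: [3.139, -0.129, -0.0]
ft_force: [0.6, -0.6, -0.0]
grip_width: 0.003
grip_force: 0.0
```

Request:
apply_moves(dp=[[0,0,0.001]], twist=[[0,0,0]], fingers=[1])

```text
time: 7.0
position: [0.517, 0.1013, 0.0311]
tool_rot: [3.139, -0.129, -0.0]
ft_force: [-0.4, -0.2, 0.3]
grip_width: 0.002
grip_force: 0.0
```

Request:
apply_moves(dp=[[0,0,0.001]], twist=[[0,0,0]], fingers=[1])

```text
time: 7.1
position: [0.517, 0.1013, 0.0301]
tool_rot: [3.139, -0.129, 0.0]
ft_force: [0.2, -0.3, 0.1]
grip_width: 0.004
grip_force: 0.0
```

Request:
apply_moves(dp=[[0,0,0.001]], twist=[[0,0,0]], fingers=[1])

```text
time: 7.2
position: [0.517, 0.1013, 0.0291]
tool_rot: [3.139, -0.129, -0.0]
ft_force: [-0.2, 0.4, 0.2]
grip_width: 0.006
grip_force: 0.0
```

Request:
apply_moves(dp=[[0,0,0.001]], twist=[[0,0,0]], fingers=[1])

```text
time: 7.3
position: [0.517, 0.1013, 0.0281]
tool_rot: [3.139, -0.129, 0.0]
ft_force: [0.7, -0.1, 0.8]
grip_width: 0.008
grip_force: 0.0
```

Request:
apply_moves(dp=[[0,0,0.001]], twist=[[0,0,0]], fingers=[1])

```text
time: 7.4
position: [0.517, 0.1013, 0.0271]
tool_rot: [3.139, -0.129, -0.0]
ft_force: [0.4, 0.5, -0.5]
grip_width: 0.002
grip_force: 0.0
```

Request:
apply_moves(dp=[[0,0,0.001]], twist=[[0,0,0]], fingers=[1])

```text
time: 7.5
position: [0.517, 0.1013, 0.0261]
tool_rot: [3.139, -0.129, -0.0]
ft_force: [-0.5, 0.3, 0.7]
grip_width: -0.001
grip_force: 0.0
```

Request:
apply_moves(dp=[[0,0,0.001]], twist=[[0,0,0]], fingers=[1])

```text
time: 7.6
position: [0.517, 0.1013, 0.0251]
tool_rot: [3.139, -0.129, 0.0]
ft_force: [0.4, -0.0, 0.1]
grip_width: 0.005
grip_force: 0.0
```

```bash
python3 - <<'E'
from h import *
s=ctrl.get_state()
w=get_image('wrist')[:,:,::-1];d=get_image('side')[:,:,::-1]
a=cv2.resize(w[160:260,270:370],(400,400),interpolation=cv2.INTER_CUBIC)
b=cv2.resize(d[170:250,290:370],(400,400),interpolation=cv2.INTER_CUBIC)
cv2.imwrite('pics/z5.png',cv2.convertScaleAbs(np.hstack([a,b]),alpha=1.6,beta=30))
for m in [(.036,.038,.018),(.022,.024,.042),(.022,-.024,.042)]:
    wq=R.from_euler('z',-.0836).as_matrix()@m+[.5037,.077,0];print(m,((w2pix('wrist',[wq],s)[0]-[270,160])*4).round())
print(((w2pix('wrist',[s['position']],s)[0]-[270,160])*4).round())
E
```

```text
(0.036, 0.038, 0.018) [133. 117.]
(0.022, 0.024, 0.042) [212. 234.]
(0.022, -0.024, 0.042) [508. 235.]
[203. 261.]
```

View pics/z5.png

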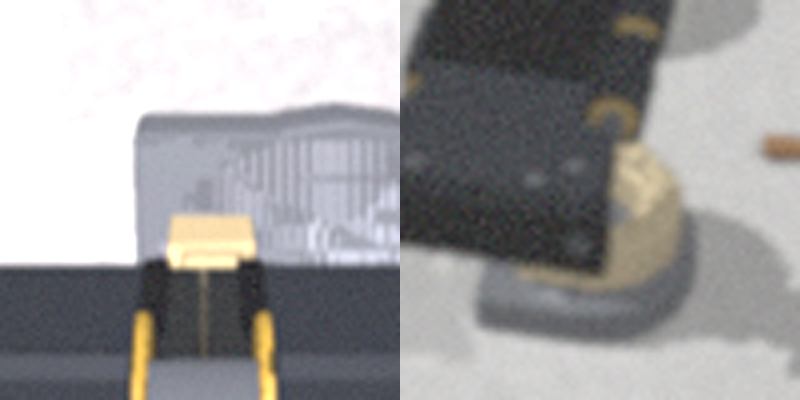

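The fingertips are now only a few mm above the molar block. The tip is about 27 mm above the reported TCP, so I expect contact near a reported z of about 0.02.

Request:
apply_moves(dp=[[0,0,0.001]], twist=[[0,0,0]], fingers=[1])

```text
time: 7.8
position: [0.5171, 0.1013, 0.0243]
tool_rot: [3.139, -0.129, 0.0]
ft_force: [-0.2, 0.0, -0.0]
grip_width: 0.005
grip_force: 0.0
```

Request:
apply_moves(dp=[[0,0,0.001]], twist=[[0,0,0]], fingers=[1])

```text
time: 7.9
position: [0.5171, 0.1013, 0.0232]
tool_rot: [3.139, -0.129, 0.0]
ft_force: [-0.1, -0.2, -0.1]
grip_width: 0.008
grip_force: 0.0
```

Request:
apply_moves(dp=[[0,0,0.001]], twist=[[0,0,0]], fingers=[1])

```text
time: 8.0
position: [0.517, 0.1013, 0.0222]
tool_rot: [3.139, -0.129, 0.0]
ft_force: [0.3, 0.8, 0.1]
grip_width: 0.001
grip_force: 0.0
```

Request:
apply_moves(dp=[[0,0,0.001]], twist=[[0,0,0]], fingers=[1])

```text
time: 8.1
position: [0.517, 0.1013, 0.0212]
tool_rot: [3.139, -0.129, 0.0]
ft_force: [-0.7, -0.2, 1.5]
grip_width: 0.002
grip_force: 1.0
```

Request:
apply_moves(dp=[[0,0,0.001]], twist=[[0,0,0]], fingers=[1])

```text
time: 8.2
position: [0.517, 0.1013, 0.0203]
tool_rot: [3.139, -0.129, 0.0]
ft_force: [0.0, 0.1, 2.1]
grip_width: 0.004
grip_force: 1.0
```

Request:
apply_moves(dp=[[0,0,0.001]], twist=[[0,0,0]], fingers=[1])

```text
time: 8.3
position: [0.5171, 0.1013, 0.0193]
tool_rot: [3.139, -0.129, 0.0]
ft_force: [-0.1, -0.2, 2.3]
grip_width: 0.001
grip_force: 1.0
```

Contact: 2 N of pin friction, and the section is sliding.

Request:
apply_moves(dp=[[0,0,0.001]], twist=[[0,0,0]], fingers=[1])

```text
time: 8.4
position: [0.5171, 0.1013, 0.0182]
tool_rot: [3.139, -0.129, 0.0]
ft_force: [-0.5, 0.2, 2.7]
grip_width: 0.004
grip_force: 1.0
```

Request:
apply_moves(dp=[[0,0,0.0007]], twist=[[0,0,0]], fingers=[1])

```text
time: 8.5
position: [0.517, 0.1013, 0.0175]
tool_rot: [3.139, -0.129, 0.0]
ft_force: [-0.6, 0.0, 1.2]
grip_width: 0.005
grip_force: 1.0
```

Request:
apply_moves(dp=[[0,0,0.0007]], twist=[[0,0,0]], fingers=[1])

```text
time: 8.6
position: [0.5171, 0.1013, 0.0168]
tool_rot: [3.139, -0.129, 0.0]
ft_force: [0.2, -0.7, 1.3]
grip_width: 0.007
grip_force: 1.0
```

Request:
apply_moves(dp=[[0,0,0.0005]], twist=[[0,0,0]], fingers=[1])

```text
time: 8.7
position: [0.517, 0.1013, 0.0163]
tool_rot: [3.139, -0.129, 0.0]
ft_force: [-0.1, -0.0, 1.5]
grip_width: 0.006
grip_force: 0.9
```

Request:
apply_moves(dp=[[0,0,0.0006]], twist=[[0,0,0]], fingers=[1])

```text
time: 8.8
position: [0.5171, 0.1013, 0.0158]
tool_rot: [3.139, -0.129, 0.0]
ft_force: [-0.5, 0.0, 4.2]
grip_width: 0.006
grip_force: 2.7
```

Request:
apply_moves(dp=[[0,0,0.0006]], twist=[[0,0,0]], fingers=[1])

```text
time: 8.9
position: [0.5172, 0.1014, 0.0156]
tool_rot: [3.139, -0.129, 0.0]
ft_force: [-2.1, -0.6, 8.4]
grip_width: 0.002
grip_force: 4.5
```

Section 1 is home: the force rises steeply at z≈0.0158. Next I'll rise 9 mm, shift to section 2 and come down.

Request:
apply_moves(dp=[[0,0,-0.01],[-0.0117,0.0023,0],[-0.0116,0.0023,0],[0,0,0],[0,0,0.002]], twist=[[0,0,0],[0,0,0],[0,0,0],[0,0,0],[0,0,0]], fingers=[1,1,1,1,1])

```text
time: 9.4
position: [0.4931, 0.0982, 0.0231]
tool_rot: [3.138, -0.129, 0.001]
ft_force: [0.7, -0.2, 0.2]
grip_width: 0.003
grip_force: 0.0
```

Request:
apply_moves(dp=[[0,0,0.001]], twist=[[0,0,0]], fingers=[1])

```text
time: 9.5
position: [0.4935, 0.0983, 0.0219]
tool_rot: [3.139, -0.13, 0.0]
ft_force: [0.0, 0.4, 0.4]
grip_width: 0.002
grip_force: 0.0
```

Request:
apply_moves(dp=[[0,0,0.001]], twist=[[0,0,0]], fingers=[1])

```text
time: 9.6
position: [0.4936, 0.0986, 0.021]
tool_rot: [-3.139, 0.129, 0.0]
ft_force: [-1.0, -0.4, 2.4]
grip_width: 0.007
grip_force: 1.0
```

Request:
apply_moves(dp=[[0,0,0.001],[0,0,0.001],[0,0,0.001]], twist=[[0,0,0],[0,0,0],[0,0,0]], fingers=[1,1,1])

```text
time: 9.9
position: [0.4936, 0.0986, 0.0181]
tool_rot: [3.139, -0.129, 0.0]
ft_force: [-0.0, -1.4, 1.7]
grip_width: 0.005
grip_force: 1.0
```

Request:
apply_moves(dp=[[0,0,0.0007],[0,0,0.0007]], twist=[[0,0,0],[0,0,0]], fingers=[1,1])

```text
time: 10.1
position: [0.4936, 0.0986, 0.0167]
tool_rot: [3.139, -0.129, 0.0]
ft_force: [-0.8, -0.6, 1.9]
grip_width: 0.007
grip_force: 1.0
```

Request:
apply_moves(dp=[[0,0,0.0007]], twist=[[0,0,0]], fingers=[1])

```text
time: 10.2
position: [0.4936, 0.0986, 0.016]
tool_rot: [3.139, -0.129, 0.0]
ft_force: [0.5, -0.6, 2.3]
grip_width: 0.005
grip_force: 1.0
```

Request:
apply_moves(dp=[[0,0,0.0006]], twist=[[0,0,0]], fingers=[1])

```text
time: 10.3
position: [0.4936, 0.0987, 0.0157]
tool_rot: [3.139, -0.129, 0.0]
ft_force: [-1.5, -1.2, 6.6]
grip_width: 0.007
grip_force: 3.6
```

Request:
apply_moves(dp=[[0,0,0.0006]], twist=[[0,0,0]], fingers=[1])

```text
time: 10.4
position: [0.4937, 0.0987, 0.0155]
tool_rot: [3.138, -0.129, 0.0]
ft_force: [-2.2, -1.6, 10.5]
grip_width: 0.008
grip_force: 5.5
```

Section 2 is home. On to section 3.

Request:
apply_moves(dp=[[0,0,-0.01],[-0.0061,0.0104,0],[-0.0061,0.0104,0],[0,0,0],[0,0,0.002]], twist=[[0,0,0],[0,0,0],[0,0,0],[0,0,0],[0,0,0]], fingers=[1,1,1,1,1])

```text
time: 10.9
position: [0.4796, 0.0783, 0.0229]
tool_rot: [3.138, -0.131, 0.001]
ft_force: [-0.0, 0.6, -0.4]
grip_width: 0.005
grip_force: 0.0
```

Request:
apply_moves(dp=[[0,0,0.001],[0,0,0.001]], twist=[[0,0,0],[0,0,0]], fingers=[1,1])

```text
time: 11.1
position: [0.4796, 0.0794, 0.0207]
tool_rot: [-3.139, 0.128, 0.0]
ft_force: [-0.4, 0.6, 0.3]
grip_width: 0.004
grip_force: 0.0
```

Request:
apply_moves(dp=[[0,0,0.001],[0,0,0.001]], twist=[[0,0,0],[0,0,0]], fingers=[1,1])

```text
time: 11.3
position: [0.4796, 0.0794, 0.0188]
tool_rot: [-3.139, 0.128, 0.0]
ft_force: [-0.6, 0.6, 2.3]
grip_width: 0.003
grip_force: 1.0
```

Request:
apply_moves(dp=[[0,0,0.001],[0,0,0.001]], twist=[[0,0,0],[0,0,0]], fingers=[1,1])

```text
time: 11.5
position: [0.4796, 0.0793, 0.0168]
tool_rot: [-3.139, 0.129, -0.0]
ft_force: [-1.7, 0.8, 2.5]
grip_width: 0.004
grip_force: 1.0
```

Request:
apply_moves(dp=[[0,0,0.0007]], twist=[[0,0,0]], fingers=[1])

```text
time: 11.6
position: [0.4796, 0.0793, 0.0161]
tool_rot: [-3.139, 0.129, -0.0]
ft_force: [-0.9, 2.0, 2.2]
grip_width: 0.004
grip_force: 1.0
```

Request:
apply_moves(dp=[[0,0,0.0007]], twist=[[0,0,0]], fingers=[1])

```text
time: 11.7
position: [0.4797, 0.0793, 0.0158]
tool_rot: [-3.139, 0.129, -0.0]
ft_force: [-2.7, 0.5, 9.2]
grip_width: 0.007
grip_force: 4.5
```

Request:
apply_moves(dp=[[0,0,0.0006]], twist=[[0,0,0]], fingers=[1])

```text
time: 11.8
position: [0.4797, 0.0793, 0.0156]
tool_rot: [3.139, -0.129, -0.0]
ft_force: [-4.3, 0.1, 12.7]
grip_width: 0.005
grip_force: 6.3
```

Section 3 is home. On to section 4.

Request:
apply_moves(dp=[[0,0,-0.01],[0.006,0.0105,0],[0.006,0.0105,0],[0,0,0],[0,0,0.002]], twist=[[0,0,0],[0,0,0],[0,0,0],[0,0,0],[0,0,0]], fingers=[1,1,1,1,1])

```text
time: 12.3
position: [0.4899, 0.0561, 0.0225]
tool_rot: [-3.139, 0.132, 0.0]
ft_force: [0.5, 0.7, 0.1]
grip_width: 0.008
grip_force: 0.0
```

Request:
apply_moves(dp=[[0,0,0.001],[0,0,0.001]], twist=[[0,0,0],[0,0,0]], fingers=[1,1])

```text
time: 12.5
position: [0.4894, 0.0574, 0.0205]
tool_rot: [-3.139, 0.128, 0.001]
ft_force: [-0.2, -0.5, -0.8]
grip_width: 0.004
grip_force: 0.0
```

Request:
apply_moves(dp=[[0,0,0.001],[0,0,0.001]], twist=[[0,0,0],[0,0,0]], fingers=[1,1])

```text
time: 12.7
position: [0.4896, 0.0572, 0.0187]
tool_rot: [3.139, -0.128, -0.0]
ft_force: [-0.2, -0.5, 0.2]
grip_width: 0.001
grip_force: 0.1
```

Request:
apply_moves(dp=[[0,0,0.001],[0,0,0.001]], twist=[[0,0,0],[0,0,0]], fingers=[1,1])

```text
time: 12.9
position: [0.4897, 0.0572, 0.0169]
tool_rot: [3.139, -0.129, -0.0]
ft_force: [-1.7, -0.2, 1.9]
grip_width: 0.009
grip_force: 1.1
```

Request:
apply_moves(dp=[[0,0,0.0007]], twist=[[0,0,0]], fingers=[1])

```text
time: 13.0
position: [0.4897, 0.0572, 0.0162]
tool_rot: [-3.139, 0.129, 0.0]
ft_force: [-1.0, 0.3, 1.7]
grip_width: 0.007
grip_force: 1.1
```

Request:
apply_moves(dp=[[0,0,0.0007]], twist=[[0,0,0]], fingers=[1])

```text
time: 13.1
position: [0.4898, 0.0571, 0.0157]
tool_rot: [3.139, -0.129, -0.0]
ft_force: [-3.0, 0.3, 8.8]
grip_width: 0.006
grip_force: 4.5
```

Request:
apply_moves(dp=[[0,0,0.0006]], twist=[[0,0,0]], fingers=[1])

```text
time: 13.2
position: [0.4898, 0.0571, 0.0156]
tool_rot: [3.138, -0.129, -0.001]
ft_force: [-4.7, 0.2, 12.5]
grip_width: 0.01
grip_force: 6.4
```

Section 4 is home. On to section 5.

Request:
apply_moves(dp=[[0,0,-0.01],[0.0116,0.0015,0],[0.0115,0.0015,0],[0,0,0],[0,0,0.002]], twist=[[0,0,0],[0,0,0],[0,0,0],[0,0,0],[0,0,0]], fingers=[1,1,1,1,1])

```text
time: 13.7
position: [0.5128, 0.0521, 0.0225]
tool_rot: [-3.138, 0.13, 0.001]
ft_force: [0.0, 0.6, -0.5]
grip_width: 0.007
grip_force: 0.0
```

Request:
apply_moves(dp=[[0,0,0.001],[0,0,0.001]], twist=[[0,0,0],[0,0,0]], fingers=[1,1])

```text
time: 13.9
position: [0.5123, 0.0522, 0.0207]
tool_rot: [3.139, -0.129, -0.0]
ft_force: [0.2, -0.4, 1.5]
grip_width: 0.007
grip_force: 1.0
```

Request:
apply_moves(dp=[[0,0,0.001],[0,0,0.001]], twist=[[0,0,0],[0,0,0]], fingers=[1,1])

```text
time: 14.1
position: [0.5124, 0.0522, 0.0188]
tool_rot: [3.139, -0.129, -0.0]
ft_force: [-0.2, 0.6, 2.0]
grip_width: 0.004
grip_force: 1.0
```

Request:
apply_moves(dp=[[0,0,0.001],[0,0,0.001]], twist=[[0,0,0],[0,0,0]], fingers=[1,1])

```text
time: 14.3
position: [0.5124, 0.0521, 0.0167]
tool_rot: [3.139, -0.129, -0.0]
ft_force: [-0.2, -0.5, 1.9]
grip_width: 0.002
grip_force: 1.0
```

Request:
apply_moves(dp=[[0,0,0.0007]], twist=[[0,0,0]], fingers=[1])

```text
time: 14.4
position: [0.5124, 0.0521, 0.016]
tool_rot: [3.139, -0.129, -0.0]
ft_force: [-1.2, -0.3, 2.3]
grip_width: 0.005
grip_force: 1.0
```

Request:
apply_moves(dp=[[0,0,0.0007]], twist=[[0,0,0]], fingers=[1])

```text
time: 14.5
position: [0.5125, 0.0521, 0.0157]
tool_rot: [3.139, -0.129, -0.0]
ft_force: [-1.7, -0.3, 8.4]
grip_width: 0.004
grip_force: 4.3
```

Request:
apply_moves(dp=[[0,0,0.0006]], twist=[[0,0,0]], fingers=[1])

```text
time: 14.6
position: [0.5126, 0.052, 0.0156]
tool_rot: [3.138, -0.129, -0.0]
ft_force: [-3.4, -0.3, 12.5]
grip_width: 0.004
grip_force: 6.0
```

All five sections are home at the same stop height. I'll move clear, then take a quick look before handing in.

Request:
apply_moves(dp=[[0,0,-0.01],[0,0,-0.03],[0,0,-0.04],[0,0,-0.04],[-0.03,0,-0.02],[-0.03,0,0],[0,0,0],[0,0,0]], twist=[[0,0,0],[0,0,0],[0,0,0],[0,0,0],[0,0,0],[0,0,0],[0,0,0],[0,0,0]], fingers=[1,1,1,1,1,1,1,1])

```text
time: 15.4
position: [0.4529, 0.0565, 0.1552]
tool_rot: [3.137, -0.13, 0.003]
ft_force: [0.3, 0.1, -0.5]
grip_width: 0.003
grip_force: 0.0
```

```bash
python3 - <<'E'
from h import *
s=ctrl.get_state();print(s['time'],s['position'],s['ft_force'])
im=get_image('wrist')[:,:,::-1];p=w2pix('wrist',[[.504,.077,.03]],s)[0]
x,y=np.clip((p-[100,75]).astype(int),0,[440,250])
cv2.imwrite('pics/end.png',cv2.convertScaleAbs(cv2.resize(im[y:y+150,x:x+200],None,fx=4,fy=4,interpolation=cv2.INTER_CUBIC),alpha=1.5))
E
```

```text
15.4 [0.45288387 0.05654781 0.15519876] [ 0.31468728  0.10079811 -0.51100633]
```

View pics/end.png

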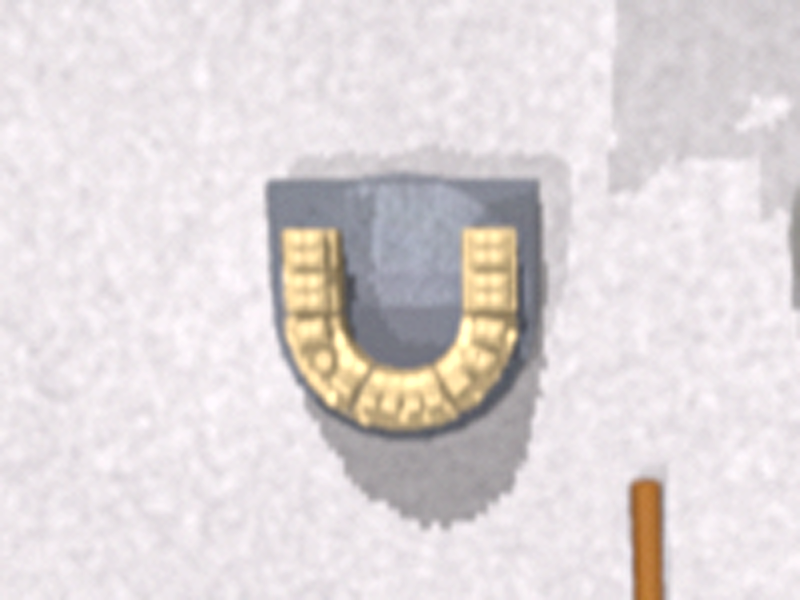

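The picture shows the model in place around (405,305), with all five sections seated evenly and the spatula undisturbed. Handing in.

```bash
python3 -c "
from bench import ctrl
print(ctrl.close_job())"
```

```text
the job is handed in; nothing more can be done
None
```

I pressed all five sections home in one pass from left to right, with about 13 N at most, moved the arm clear, and handed the job in at about 15.5 s; the hand-in returned no verdict.

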